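# Line up a cap press, lock it and seat a bottle cap

## Task

One of the two bottles standing in the cap press has a cap that still sits high on its neck. Turn the wing knob on the press's carriage to lift its bolt out of the notched rail, slide the carriage so that the plunger stands over that bottle, as well centred as the notches allow, and turn the knob fully back, feeling for the nearest notch, so that the bolt drops in and locks. Then push the plunger down to its stop so that it presses the cap fully home, let it spring back up, and leave everything else where it stands; never press on that bottle or its cap with the fingers or the arm.

Things in the scene. Friction and masses are not known exactly. Their poses are not given: they have to be found in the camera images.
- press: The cap press, fixed: an aluminium bed 190 x 420 x 12 mm with a square steel rail (30 x 30 mm, along the press's y, top 145 mm above the bench, toothed) on two grey end posts. Origin: centre of the bed's underside, on the bench. The rail lies at x = -45 mm in this frame, the row of bottles at x = +45 mm.
- carriage (a joint): Position (m) of the white carriage along the rail, 0 to 0.28, along the press's +y; at 0 its knob, bolt and plunger stand at y = -140 mm in the press frame. Block 56 x 70 x 70 mm (top 170 mm above the bench), with a bracket reaching along the press's +x to the plunger. Drags with 1.5 N when free. It may be slid by holding the knob.
- knob_grip (a point): Centre of the black wing knob on top of the carriage, on its axis, 200 mm above the bench when locked: a bar 64 mm long (this point's x axis), 14 mm thick (y), 30 mm high (15 mm above and below this point). The axes turn with the knob;.
- clamp (a joint): Angle (rad) of the wing knob, 0 to 1.8; 0 is locked; grows counterclockwise from above, which frees. At v the bar points 0.3 + v from the press's x axis and stands 5 mm per rad higher (a ramp lifts knob and bolt). Above 1.2 the bolt clears the teeth. Turns with 0.1 N m; if a tooth blocks it the torque grows by some 0.3 N m by 0.5 rad: ease off, shift a little, try again. Starts locked.
- plunger_head (a point): Centre of the top of the plunger's black head, a disc 40 mm across and 14 mm thick, 212 mm above the bench when up; 90 mm from the knob's axis along the press's +x.
- plunger_tip (a point): Centre of the lower face of the plunger's rubber foot (22 mm across), straight below the head, 145 mm above the bench when up.
- plunger (a joint): How far the plunger is pushed down (m): 0 up, 0.025 at its stop. Spring of about 4 N rising to 7 N; from 0.016 on it pushes the high cap as well, about 5 N more. Springs back when let go.
- bottle_open: Amber bottle, 44 mm across, in a black nest block (54 x 50 x 16 mm) fixed to the bed; its cap stands high, 9 mm of bare neck showing. Origin: centre of the nest's underside, 12 mm above the bench. Fixed.
- cap_top (a point): Centre of the top of the high grey cap (32 mm across, 24 mm tall) of that bottle, 129 mm above the bench at the start, 120 mm when home.
- cap (a joint): How far this cap has been pressed down (m): 0 high, 0.009 fully home; stays where it is pushed.
- bottle_done: Same bottle in the same nest with its cap already home (top 120 mm above the bench). Fixed. Origin: centre of the nest's underside.
- spare_bottle: Loose capped bottle, 44 mm across, 108 mm tall, standing on the bench left of the press. Origin at its underside. Leave alone.
- scanner: Black barcode scanner, 150 x 66 x 36 mm, lying on the bench right of the press. Origin under its handle. Leave alone.
- jar: Loose clear specimen jar with white lid, 68 mm across, 71 mm tall. Origin at its underside. Leave alone.
- bolt_tip (a point): Lower end of the clamp's bolt, a round-nosed pin 4 mm thick inside the carriage, straight below the knob. The rail's top has flat teeth 5 mm wide, 6 mm high, every 10 mm, in two strips: parking and working; where the working teeth stand is not known, even from the parking place: feel for a notch (5 mm wide). Tip above the bench: 146.5 mm in a notch, 152 mm on a tooth.

How it is judged:
By the outcome, as a careful person would: the job done as asked, in the order asked, and still so for the second after the job is handed in, with the robot touching nothing.
It also fails if it takes over 67 s, if anything falls off the work surface, if the arm or the gripper's body presses on something with over 40 N, if the wrist force passes 120 N, or if a joint passes its speed limit or range.

## Robot

A 6-joint arm with a two-finger parallel gripper is mounted at the origin on the work surface. World frame = base frame: x ahead of the robot, y to its left, z up, the work surface at z = 0. Lengths are in m, angles in degrees, forces in N, time in s.
With the tool pointing down it reaches from about 0.3 to 0.75 m from the base axis. Payload 8.5 kg.
Tool frame: the origin (TCP) lies midway between the tips of the shut fingers; the grasp point (between the pads) lies 19 mm behind it (env.grasp_offset is the distance from the TCP to the grasp point, in m); z points along the fingers, y is the line along which they close (so a half turn about z gives the same grasp; the last joint's range is limited). The gripper opens to 85 mm and grips with 20 to 120 N. Pads are 22 mm wide; open, the fingers measure 114 mm over their backs; the gripper's body (76 mm by 85 mm) begins 54 mm behind the grasp point. The pads swing forward as they close: fully open they stand 13 mm farther back than shut.
Start: joints at [58.94, 21.807, 74.336, -0, 83.858, -12.336], TCP at [0.177, 0.521, 0.195] pointing down, gripper open.
Joint ranges: [-178.18, 178.18], [-50.72, 133.34], [12.68, 142.11], [-81.47, 261.47], [9.98, 163.14], [-165.26, 165.26]. Speed limits (degrees/s): [136.94, 136.94, 180, 180, 180, 180].

## Interface

Orientations are given as a 3x3 rotation matrix whose columns are the frame's x, y, z axes.
In Python, from rig import env gives the robot as it stands.
- The arm moves only by the tool servo_tool, never from a script. Its argument "deltas" is text: rows parted by semicolons, each of 7 numbers parted by spaces: the opening, from 0 (shut) to 1 (fully open), then the shift along the tool's x, y, z in mm, then the turn, a rotation vector about the tool's x, y, z in rad. A call has 1 to 8 rows; each row shifts and turns the commanded pose from where the row before left it, along the tool's axes as they then stand; what a row does not reach is not made up. A row lasts 1/12 s, in which the tool goes at most 41.7 mm and 7.16 degrees, less where a joint would pass 70% of its speed; a pose out of reach is approached as far as the arm can. A call is refused whole if a number of a shift passes 41.7 or a number of a turn 0.125, either way. A call with a gripper value outside its range is refused whole. The fingers move at their own pace and stop on an object; "newtons" is the grip in N (left out, the last holds). Time passes only in rows, so rows that do not move let the fingers close. It gives the time, the measured TCP pose, the force, the opening and the grip force at its end, in the units of the state.
- env.observe(): the state, without advancing time (a new reading comes with each control period).
- env.get_image(name): name is "scene" or "side" or "wrist"; returns a dict with "img" (400x640x3 uint8, red, green, blue), "depth" (400x640 float32, m along the optical axis (not along the pixel's ray), 0 where there is no reading), "camera_matrix" (3x3 intrinsics, pixels), "world_to_cam" (4x4, takes a point from world to camera coordinates). Camera axes: x right, y down, z forward; pixel columns grow to the right and rows downward; lengths in m; the calibration is good to about 2 mm. A picture is of the moment at which its call begins.
- env.close_job(): hands the job in; it is judged then, once.
Trained networks look in a picture, given as the dict that the camera call returned (one of the last four; its "shot" number tells which), for a name from the list of things; names that differ only in an ending like _2 or _b are one class to them, and where a whole thing is asked for, a point or a joint stands for the part that bears it (a point fixed in the world has none). Each returns a list of dicts, best first, with "conf" (0 to 1); they miss things now and then, are a little off and sometimes report something else, mostly with a low value. They report only what shows in the picture. A call takes as long as a camera call.
- env.spot_in(name, picture): "bbox" ([centre column, centre row, width, height] in pixels, round what is visible of it).
- env.spot_point(name, picture): "uv" ([column, row] in pixels: a listed point, or the origin of a listed thing).
The state is a dict: "time_s": time; "q": joint angles; "qvel": joint speeds; "joint_efforts": joint torques, N m; "position": TCP position; "tool_rot": TCP orientation; "ft_force": force on the tool from outside, world axes, zero at the start; "wrist_torque": the same for the moment, N m; "grip_width": finger opening in m; "gripper_force": force on a finger pad.
Only numpy, scipy, OpenCV 4.12 (cv2) and the standard library are available. Lean on these libraries where they do the work, as an engineer would, in place of code of your own. Each camera call takes 0.05 s, during which the arm holds its last target. There are 200 camera calls.

## Working session

There is one attempt and no reset: what is moved stays moved. The work goes in short steps, Python scripts to look and compute and a tool call to move; the robot and the scene stay as the last step left them, time stands still between calls to the robot, and variables do not carry over. Pictures are saved under pics/ and viewed, at most 10 in all, crops included, and the job is handed in when it is done.

Besides the shell and the picture viewer there is one more tool, called after ">>>" by a JSON object that holds its "fn" and its "kwargs". servo_tool: Moves the arm, as the interface text tells. Its arguments: {"type":"object","properties":{"deltas":{"type":"string"},"newtons":{"type":"number"}},"required":["deltas"]}

```bash
mkdir -p pics; ls; cat > h.py <<'E'
import numpy as np, cv2
from rig import env
def ray(p,uv):
    K=np.array(p["camera_matrix"]);T=np.array(p["world_to_cam"])
    d=T[:3,:3].T@np.linalg.solve(K,[uv[0],uv[1],1.]); o=-T[:3,:3].T@T[:3,3]
    return o,d
def atz(p,uv,z):
    o,d=ray(p,uv); return o+d*(z-o[2])/d[2]
def proj(p,X):
    c=np.array(p["world_to_cam"])@np.append(X,1); c=np.array(p["camera_matrix"])@c[:3]; return c[:2]/c[2]
def save(p,n): cv2.imwrite(f"pics/{n}.png",cv2.cvtColor(p["img"],cv2.COLOR_RGB2BGR))
E
python3 - <<'E'
from h import *
np.set_printoptions(precision=4,suppress=True)
Z=dict(press=0,knob_grip=.2,plunger_head=.212,plunger_tip=.145,cap_top=.129,bottle_open=.012,bottle_done=.012,spare_bottle=0,jar=0,scanner=0)
s=env.observe();print(s["position"],s["tool_rot"],s["grip_width"],env.grasp_offset)
for c in ["scene","side"]:
    p=env.get_image(c); save(p,c+"0")
    for n,z in Z.items():
        for r in env.spot_point(n,p)[:2]: print(c,n,round(r["conf"],2),np.round(r["uv"],1),atz(p,r["uv"],z))
E
```

```text
pics
[0.1764 0.5206 0.1942] [[-0.9471  0.321  -0.0008]
 [ 0.321   0.9471 -0.0013]
 [ 0.0003 -0.0015 -1.    ]] 0.0852657408372332 0.0187
scene press 0.94 [337.3 222.3] [0.5511 0.0426 0.    ]
scene knob_grip 0.53 [310.7 165.9] [ 0.5255 -0.0797  0.2   ]
scene knob_grip 0.3 [341.2 220.7] [0.6461 0.1016 0.2   ]
scene plunger_head 0.64 [298.6 185.7] [ 0.616  -0.0642  0.212 ]
scene plunger_tip 0.74 [329.4 211.5] [0.6077 0.0406 0.145 ]
scene plunger_tip 0.61 [299.8 198.5] [ 0.6163 -0.0624  0.145 ]
scene cap_top 0.73 [300.4 197.4] [ 0.6032 -0.0694  0.129 ]
scene cap_top 0.66 [329.9 210.5] [0.595  0.0352 0.129 ]
scene bottle_open 0.91 [327.3 229.9] [0.6006 0.0325 0.012 ]
scene bottle_done 0.91 [367.9 242.9] [0.5709 0.1705 0.012 ]
scene bottle_done 0.72 [308.6 175.8] [ 0.4444 -0.1434  0.012 ]
scene spare_bottle 0.62 [423.6 271.4] [0.5596 0.3664 0.    ]
scene jar 0.55 [416.9 300.2] [0.6575 0.3878 0.    ]
scene scanner 0.6 [221.6 166.7] [ 0.5758 -0.4467  0.    ]
side press 0.61 [297.3 234.3] [0.5571 0.0375 0.    ]
side knob_grip 0.71 [302.2 200.7] [ 0.5371 -0.0862  0.2   ]
side plunger_head 0.67 [328.2 189.1] [ 0.6121 -0.0736  0.212 ]
side plunger_tip 0.63 [329.8 211.8] [ 0.6152 -0.0807  0.145 ]
side cap_top 0.38 [313.6 195.3] [0.6111 0.0383 0.129 ]
side bottle_open 0.48 [311.4 226.8] [0.6054 0.0442 0.012 ]
side bottle_done 0.75 [289.  209.2] [0.5677 0.163  0.012 ]
side spare_bottle 0.61 [271.7 183.4] [0.5606 0.3718 0.    ]
side spare_bottle 0.59 [292.1 176. ] [0.6496 0.4017 0.    ]
side scanner 0.66 [376.1 360.7] [ 0.5825 -0.4392  0.    ]
```

View pics/scene0.png

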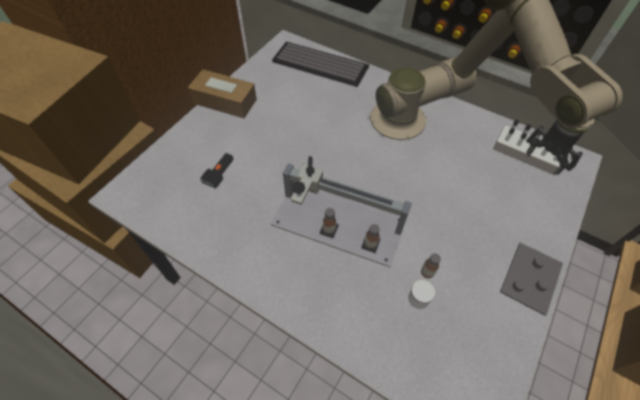

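View pics/side0.png

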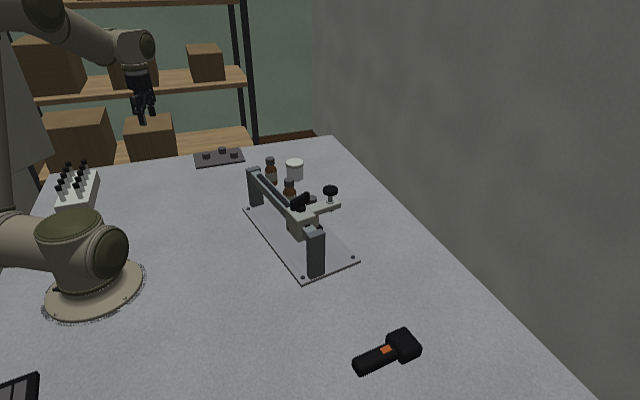

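The scene view shows the press in the middle: carriage near (305,180) and bottles at (329,222) and (372,238). The side view agrees. The open bottle looks like the nearer one to the carriage; I'll check that with the wrist camera.

```bash
cat >> h.py <<'E'
def rows(target,yang,n,op,s=None,start=None):
    """rows from the present pose to target TCP, tool y at world angle yang (deg), tool down; also levels the tool"""
    from scipy.spatial.transform import Rotation as R
    s=s or env.observe(); P=np.array(s["position"]); M=np.array(s["tool_rot"])
    a=np.radians(yang); y=np.array([np.cos(a),np.sin(a),0]); z=np.array([0,0,-1.]); x=np.cross(y,z)
    rv=R.from_matrix(M.T@np.c_[x,y,z]).as_rotvec()
    d=(np.array(target)-P)/n
    out=[]
    for i in range(n):
        Mi=M@R.from_rotvec(rv*i/n).as_matrix(); t=Mi.T@d*1000
        out.append(" ".join([f"{op:g}"]+[f"{v:.1f}" for v in t]+[f"{v:.3f}" for v in rv/n]))
    for k in range(0,n,8): print("; ".join(out[k:k+8]))
E
python3 - <<'E'
from h import *
rows([.52,-.06,.33],-58,20,.6)
E
```

```text
0.6 -25.6 -22.0 -6.8 -0.000 0.000 0.113; 0.6 -27.9 -19.0 -6.8 -0.000 0.000 0.113; 0.6 -29.9 -15.7 -6.8 -0.000 0.000 0.113; 0.6 -31.4 -12.3 -6.8 -0.000 0.000 0.113; 0.6 -32.6 -8.6 -6.8 -0.000 0.000 0.113; 0.6 -33.4 -4.9 -6.8 -0.000 0.000 0.113; 0.6 -33.7 -1.1 -6.8 -0.000 0.000 0.113; 0.6 -33.6 2.7 -6.8 -0.000 0.000 0.113
0.6 -33.1 6.5 -6.8 -0.000 0.000 0.113; 0.6 -32.2 10.1 -6.8 -0.000 0.000 0.113; 0.6 -30.8 13.7 -6.8 -0.000 0.000 0.113; 0.6 -29.1 17.1 -6.8 -0.000 0.000 0.113; 0.6 -27.0 20.3 -6.8 -0.000 0.000 0.113; 0.6 -24.5 23.2 -6.8 -0.000 0.000 0.113; 0.6 -21.8 25.8 -6.8 -0.000 0.000 0.113; 0.6 -18.7 28.1 -6.8 -0.000 0.000 0.113
0.6 -15.5 30.0 -6.8 -0.000 0.000 0.113; 0.6 -12.0 31.5 -6.8 -0.000 0.000 0.113; 0.6 -8.4 32.7 -6.8 -0.000 0.000 0.113; 0.6 -4.6 33.4 -6.8 -0.000 0.000 0.113
```

>>> {"fn": "servo_tool", "kwargs": {"deltas": "0.6 -25.6 -22 -12 0 0 0.113; 0.6 -27.9 -19 -12 0 0 0.113; 0.6 -29.9 -15.7 -12 0 0 0.113; 0.6 -31.4 -12.3 -12 0 0 0.113; 0.6 -32.6 -8.6 -12 0 0 0.113; 0.6 -33.4 -4.9 -12 0 0 0.113; 0.6 -33.7 -1.1 -12 0 0 0.113; 0.6 -33.6 2.7 -12 0 0 0.113", "newtons": 30}}

```text
time_s: 1.77
position: [0.3141, 0.287, 0.2916]
tool_rot: [[-0.328, 0.945, 0.0], [0.945, 0.328, 0.0], [0.0, 0.0, -1.0]]
ft_force: [0.3, 0.6, 1.0]
grip_width: 0.0513
gripper_force: 0.0
```

>>> {"fn": "servo_tool", "kwargs": {"deltas": "0.6 -33.1 6.5 -5 0 0 0.113; 0.6 -32.2 10.1 -5 0 0 0.113; 0.6 -30.8 13.7 -5 0 0 0.113; 0.6 -29.1 17.1 -5 0 0 0.113; 0.6 -27 20.3 -5 0 0 0.113; 0.6 -24.5 23.2 -5 0 0 0.113; 0.6 -21.8 25.8 -5 0 0 0.113; 0.6 -18.7 28.1 -5 0 0 0.113"}}

```text
time_s: 2.43
position: [0.4513, 0.0542, 0.3312]
tool_rot: [[0.539, 0.842, 0.0], [0.842, -0.539, -0.0], [0.0, 0.0, -1.0]]
ft_force: [0.8, 0.4, -0.3]
grip_width: 0.051
gripper_force: 0.0
```

>>> {"fn": "servo_tool", "kwargs": {"deltas": "0.6 -15.5 30 0 0 0 0.113; 0.6 -12 31.5 0 0 0 0.113; 0.6 -8.4 32.7 0 0 0 0.113; 0.6 -4.6 33.4 0 0 0 0.113; 0.6 0 0 0 0 0 0; 0.6 0 0 0 0 0 0"}}

```text
time_s: 2.93
position: [0.5195, -0.0619, 0.33]
tool_rot: [[0.851, 0.525, -0.001], [0.525, -0.851, 0.001], [-0.001, -0.001, -1.0]]
ft_force: [-0.7, 0.6, 0.3]
grip_width: 0.0512
gripper_force: 0.0
```

```bash
python3 - <<'E'
from h import *
np.set_printoptions(precision=4,suppress=True)
Z=dict(press=0,knob_grip=.2,plunger_head=.212,plunger_tip=.145,cap_top=.129,bottle_open=.012,bottle_done=.012)
s=env.observe();print(s["time_s"],s["position"],s["q"],s["ft_force"])
p=env.get_image("wrist"); save(p,"wrist1"); print("cam",ray(p,[320,200]))
for n,z in Z.items():
    for r in env.spot_point(n,p)[:2]: print(n,round(r["conf"],2),np.round(r["uv"],1),atz(p,r["uv"],z))
E
```

```text
2.9333 [ 0.5195 -0.0619  0.33  ] [-19.7721  15.6999  61.57     0.0033 102.818   38.5501] [-0.7097  0.5657  0.2792]
cam (array([ 0.5809, -0.026 ,  0.5071]), array([-0.2448, -0.167 , -0.9553]))
press 0.87 [260.8  85.4] [0.5527 0.049  0.    ]
knob_grip 0.94 [339.5 175.3] [ 0.5324 -0.0824  0.2   ]
plunger_head 0.9 [383.5  82.6] [ 0.6202 -0.0684  0.212 ]
cap_top 0.72 [272.   47.5] [0.5988 0.0383 0.129 ]
cap_top 0.25 [284.  59.] [0.5957 0.022  0.129 ]
bottle_open 0.8 [284.4  57. ] [0.6028 0.0377 0.012 ]
bottle_open 0.72 [275.4  47.4] [0.6069 0.0543 0.012 ]
bottle_done 0.94 [185.6  23.5] [0.5694 0.1713 0.012 ]
bottle_done 0.51 [381.9  80.3] [ 0.6482 -0.0936  0.012 ]
```

View pics/wrist1.png

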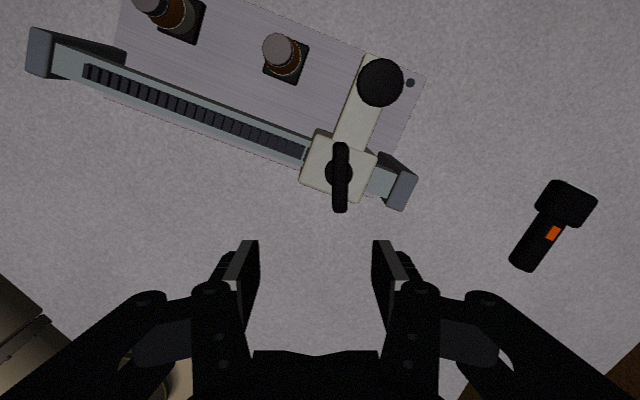

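```bash
python3 - <<'E'
from h import *
np.set_printoptions(precision=4,suppress=True)
p=env.get_image("wrist"); D=p["depth"]; K=np.array(p["camera_matrix"]);T=np.array(p["world_to_cam"])
v,u=np.mgrid[:400,:640]; C=np.stack([(u-K[0,2])/K[0,0]*D,(v-K[1,2])/K[1,1]*D,D],-1)
W=(C-T[:3,3])@T[:3,:3]; W[D==0]=0
def blob(c,r,z0,z1,name):
    m=(W[...,2]>z0)&(W[...,2]<z1)&(np.hypot(u-c[0],v-c[1])<r)
    q=W[m]; (cx,cy),R=cv2.minEnclosingCircle((q[:,:2]*1000).astype(np.float32))
    print(name,m.sum(),"z",np.median(q[:,2]),"circle",cx,cy,R,"mean",q.mean(0)); return q
q=blob((340,176),45,.207,.225,"knob")
r=cv2.minAreaRect((q[:,:2]*1000).astype(np.float32)); print(r)
blob((381,82),30,.206,.22,"head")
blob((282,50),35,.110,.135,"capA")
blob((160,2),40,.110,.135,"capB")
# rail top line
m=(W[...,2]>.137)&(W[...,2]<.150)&(u>60)&(u<310)
q=W[m][:,:2]; c=q.mean(0); l=np.linalg.svd(q-c,full_matrices=False)[2][0]; print("rail",m.sum(),c,l,np.degrees(np.arctan2(l[1],l[0])))
r=cv2.minAreaRect((q*1000).astype(np.float32)); print(r)
E
```

```text
knob 1029 z 0.21283271245791743 circle 531.2628784179688 -83.68365478515625 32.00077438354492 mean [ 0.5322 -0.0826  0.2126]
((531.1497192382812, -83.60092163085938), (63.801753997802734, 14.012480735778809), 31.58902359008789)
head 1766 z 0.2099963103731302 circle 619.1895141601562 -67.08045196533203 19.930572509765625 mean [ 0.6192 -0.0665  0.2099]
capA 800 z 0.12694701107056178 circle 600.2484130859375 33.51714324951172 16.099763870239258 mean [0.6002 0.0328 0.1263]
capB 359 z 0.11766143170235921 circle 570.9066772460938 174.12646484375 15.426835060119629 mean [0.5671 0.17   0.1171]
rail 6792 [0.4994 0.0901] [ 0.1815 -0.9834] -79.5441821947119
((499.27557373046875, 85.98819732666016), (37.35602951049805, 276.6531066894531), 8.969015121459961)
```

```bash
python3 - <<'E'
from h import *
np.set_printoptions(precision=1,suppress=True,linewidth=200)
p=env.get_image("wrist"); D=p["depth"]
knob=np.array([.5312,-.0836]); yw=np.radians(10.65); ex=np.array([np.cos(yw),np.sin(yw)]); ey=np.array([-ex[1],ex[0]])
g=cv2.cvtColor(p["img"],cv2.COLOR_RGB2GRAY).astype(np.float32)
S=np.arange(30,250,.5)
prof=[]
for lat in np.arange(-6,6.1,1):
    uv=np.array([proj(p,np.append(knob+ex*lat/1000+ey*s/1000,.143)) for s in S],np.float32)
    prof.append(cv2.remap(g,uv[None,:,0],uv[None,:,1],cv2.INTER_LINEAR)[0])
P=np.array(prof)
f=P.mean(0)
for a in range(0,len(S),20): print(S[a],f[a:a+20])
m=(S>55)&(S<170); x=f[m]-np.polyval(np.polyfit(S[m],f[m],3),S[m])
for per in [9.8,10,10.2]:
    c=(x*np.exp(-2j*np.pi*S[m]/per)).sum(); print(per,abs(c),"bright at s mod",-np.angle(c)*-1/(2*np.pi)*-per%per)
m=(S>82)&(S<122); x=f[m]-f[m].mean(); c=(x*np.exp(-2j*np.pi*S[m]/10)).sum(); print("local bright s mod 10:",(-np.angle(c)/(2*np.pi)*10)%10)
# rail lateral check
for s in (60,100,150,200):
    uv=np.array([proj(p,np.append(knob+ex*l/1000+ey*s/1000,.143)) for l in np.arange(-25,26,2.)],np.float32)
    print(s,cv2.remap(g,uv[None,:,0],uv[None,:,1],cv2.INTER_LINEAR)[0])
uv=[proj(p,np.append(knob+ey*s/1000,.143)) for s in (0,82.4,102.4,122.4)]; print(uv)
c=cv2.resize(p["img"][60:200,60:380],None,fx=2.5,fy=2.5,interpolation=cv2.INTER_CUBIC)
cv2.imwrite("pics/teeth.png",c[...,::-1])
E
```

```text
30.0 [129.8 127.8 125.5 124.  122.6 117.4 104.2  84.9  63.4  45.7  35.8  32.1  33.1  44.2  65.7  86.5  98.8  98.5  83.   64.1]
40.0 [47.3 35.6 32.  33.4 35.2 35.9 35.3 34.5 34.  33.8 34.4 35.6 36.4 36.5 36.5 36.5 36.4 36.4 36.5 36.1]
50.0 [35.1 34.3 34.5 35.4 36.5 36.3 35.1 34.2 35.  36.  37.  37.1 36.6 36.6 36.1 35.6 35.7 35.2 33.6 32.9]
60.0 [33.3 34.2 35.1 35.3 35.1 34.6 34.1 33.7 34.1 35.3 36.1 36.5 36.7 36.5 36.1 35.8 35.3 34.3 32.1 30.7]
70.0 [31.4 32.9 34.2 34.9 34.7 34.4 34.  33.8 33.4 34.  35.3 35.5 35.2 35.3 35.4 35.9 35.5 33.1 29.2 27.2]
80.0 [27.9 30.6 33.3 35.1 35.4 35.  34.3 33.9 34.1 34.3 34.7 34.9 35.1 35.1 35.4 36.4 37.2 35.4 30.2 25.6]
90.0 [25.5 28.5 31.8 33.9 34.2 34.2 34.4 34.5 34.7 35.2 35.4 35.3 35.4 35.9 36.6 36.5 35.9 34.6 30.3 23.9]
100.0 [20.7 23.3 28.9 33.4 35.4 35.5 34.9 33.6 34.  35.5 36.5 36.2 35.3 35.3 35.5 35.8 36.5 35.4 29.6 22.3]
110.0 [19.5 22.7 28.2 32.5 34.4 34.3 34.1 34.3 34.7 34.6 34.5 35.8 36.4 35.8 35.7 36.1 36.  34.8 31.3 25. ]
120.0 [20.  20.9 25.8 30.5 33.9 35.  34.9 34.5 34.2 34.3 34.6 35.2 35.9 36.1 36.3 36.3 36.2 35.3 31.6 24.6]
130.0 [
[... 1539 characters left out ...]
 104.5 109.2  90.   35.4  32.7  35.8  31.4  34.8  31.   33.8  38.7 107.  106.1 109.4  48.2  35.3 118.2 117.3 116.8 118.2]
100 [126.4 129.3 121.9 122.7 120.6 109.7 106.7 111.5  88.8  25.7  13.7  22.6  21.3  24.5  20.4  18.4  43.7 109.6 107.1 108.7  52.6  36.1 112.1 117.3 119.4 115.3]
150 [126.  124.7 117.4 117.4 117.9 112.9 108.7 109.6  97.7  20.9  18.1  16.8  18.4  16.7  18.8  20.8  35.5 106.3 111.  109.6  72.1  37.2 118.3 116.3 116.6 115.6]
200 [128.5 129.6 118.2 122.2 116.8 112.1 110.5 110.7 101.1  22.2  21.5  19.   20.3  18.1  20.8  18.7  19.2 110.3 109.3 110.4  61.3  35.8 113.6 113.4 111.8 109.6]
[array([337.6, 165.6]), array([267. , 138.5]), array([249.4, 131.7]), array([231.6, 124.8])]
```

View pics/teeth.png

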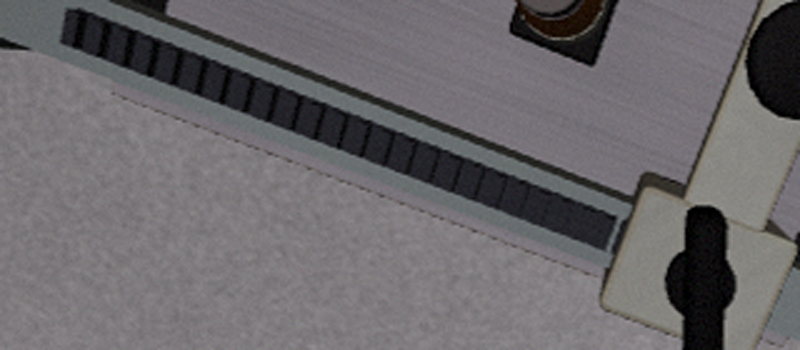

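The crop shows the working teeth as a dark strip with tooth walls about every 10 mm, from crop (70,25) to (610,235). The bar of the knob, at crop (705,280), lines up with the fingers. Cap A's top is at z=127 mm and cap B's at 118 mm, so A is the high one. It lies 102.4 mm along +y from the plunger, and the press yaw is about 10.65°.

```bash
python3 - <<'E'
from h import *
rows([.5312,-.0836,.182],-58.4,6,.6)
E
```

```text
0.6 -0.3 4.4 24.8 0.000 -0.000 0.001; 0.6 -0.3 4.4 24.8 0.000 -0.000 0.001; 0.6 -0.3 4.4 24.8 0.000 -0.000 0.001; 0.6 -0.3 4.4 24.8 0.000 -0.000 0.001; 0.6 -0.3 4.4 24.8 0.000 -0.000 0.001; 0.6 -0.3 4.4 24.8 0.000 -0.000 0.001
```

>>> {"fn": "servo_tool", "kwargs": {"deltas": "0.6 -0.9 13 20 0 0 0.003; 0.6 -0.9 13.4 20 0 0 0.003; 0.6 0 0 30 0 0 0; 0.6 0 0 30 0 0 0; 0.6 0 0 28 0 0 0; 0.6 0 0 20 0 0 0; 0.6 0 0 0 0 0 0"}}

```text
time_s: 4.02
position: [0.5295, -0.0832, 0.179]
tool_rot: [[0.853, 0.522, -0.007], [0.522, -0.853, 0.003], [-0.005, -0.006, -1.0]]
ft_force: [-0.0, -0.0, -1.0]
grip_width: 0.0514
gripper_force: 0.0
```

>>> {"fn": "servo_tool", "kwargs": {"deltas": "0 0 0 0 0 0 0; 0 0 0 0 0 0 0; 0 0 0 0 0 0 0; 0 0 0 0 0 0 0; 0 0 0 0 0 0 0; 0 0 0 0 0 0 0; 0 0 0 0 0 0 0", "newtons": 30}}

```text
time_s: 4.6
position: [0.5315, -0.084, 0.1831]
tool_rot: [[0.853, 0.522, 0.0], [0.522, -0.853, -0.0], [0.0, 0.0, -1.0]]
ft_force: [-0.5, 0.2, 0.4]
grip_width: -0.0
gripper_force: 0.0
```

```bash
python3 - <<'E'
from h import *
s=env.observe()
for k in ["time_s","q","position","ft_force","wrist_torque"]: print(k,np.round(s[k],3))
E
```

```text
time_s 4.6
q [-2.1598e+01  2.1103e+01  7.7456e+01 -1.0000e-03  8.1412e+01  3.6959e+01]
position [ 0.531 -0.084  0.183]
ft_force [-0.548  0.173  0.356]
wrist_torque [ 0.022 -0.008  0.029]
```

```bash
python3 - <<'E'
from h import *
p=env.get_image("wrist"); q=env.get_image("side")
a=cv2.resize(p["img"],(480,300)); c=cv2.resize(q["img"][150:270,220:400],(480,320),interpolation=cv2.INTER_CUBIC)[:300]
cv2.imwrite("pics/miss.png",np.vstack([a,c])[...,::-1])
E
```

```text
(no output)
```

View pics/miss.png

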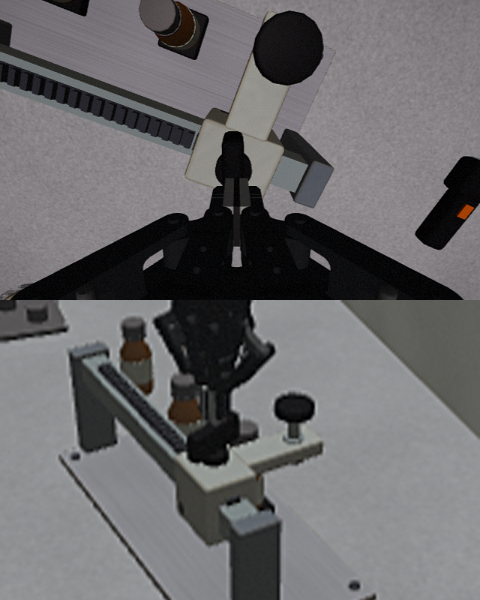

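```bash
python3 - <<'E'
from h import *
np.set_printoptions(precision=1,suppress=True)
s=env.observe(); print(s["position"],s["grip_width"],s["gripper_force"])
for c in ["wrist","side"]:
    p=env.get_image(c); K=np.array(p["camera_matrix"]);T=np.array(p["world_to_cam"]);D=p["depth"]
    v,u=np.mgrid[:400,:640]; C=np.stack([(u-K[0,2])/K[0,0]*D,(v-K[1,2])/K[1,1]*D,D],-1); W=(C-T[:3,3])@T[:3,:3]*1000
    t=proj(p,s["position"]);print(c,"tcp px",t,"knob px",proj(p,[.5312,-.0836,.2]), "cam",ray(p,[0,0])[0]*1000)
    if c=="wrist":
        for v_ in range(165,290,8): print(v_,[list(W[v_,u_].round()) for u_ in (300,308,314,320,330)])
    else:
        for v_ in range(185,206,3): print(v_,[list(W[v_,u_].round()) for u_ in range(290,320,4)])
    for n in ("knob_grip","plunger_head"): print(n,[(r["conf"],np.round(r["uv"]),atz(p,r["uv"],.2)*1000) for r in env.spot_point(n,p)[:2]])
E
```

```text
[ 0.5 -0.1  0.2] -0.00028320128717234516 0.0
wrist tcp px [312.4 227.5] knob px [311.3 239.7] cam [592.7 -48.2 360.1]
165 [[np.float64(555.0), np.float64(-61.0), np.float64(164.0)], [np.float64(558.0), np.float64(-65.0), np.float64(168.0)], [np.float64(560.0), np.float64(-68.0), np.float64(168.0)], [np.float64(562.0), np.float64(-71.0), np.float64(168.0)], [np.float64(565.0), np.float64(-76.0), np.float64(167.0)]]
173 [[np.float64(552.0), np.float64(-63.0), np.float64(167.0)], [np.float64(554.0), np.float64(-67.0), np.float64(167.0)], [np.float64(556.0), np.float64(-70.0), np.float64(167.0)], [np.float64(558.0), np.float64(-73.0), np.float64(168.0)], [np.float64(561.0), np.float64(-78.0), np.float64(167.0)]]
181 [[np.float64(554.0), np.float64(-63.0), np.float64(197.0)], [np.float64(558.0), np.float64(-66.0), np.float64(202.0)], [np.float64(559.0), np.float64(-68.0), np.float64(201.0)], [np.float64(560.0), np.float64(-71.0), np.float64(200.0)], [np.float64(556.0), np.float64(-81.0), np.float64(167.0)]]
189 [[np.float64(554.0), np.float64(-64.0), np.float64(211.0)], [np.float64(556.0)
[... 6907 characters left out ...]
, np.float64(0.0)]]
203 [[np.float64(502.0), np.float64(-97.0), np.float64(207.0)], [np.float64(511.0), np.float64(-102.0), np.float64(209.0)], [np.float64(522.0), np.float64(-99.0), np.float64(204.0)], [np.float64(536.0), np.float64(-89.0), np.float64(195.0)], [np.float64(585.0), np.float64(31.0), np.float64(112.0)], [np.float64(593.0), np.float64(17.0), np.float64(119.0)], [np.float64(578.0), np.float64(-60.0), np.float64(169.0)], [np.float64(587.0), np.float64(-66.0), np.float64(170.0)]]
knob_grip [(0.57, array([301., 203.]), array([530.2, -96.2, 200. ]))]
plunger_head [(0.62, array([330., 185.]), array([630.7, -36.7, 200. ])), (0.23, array([297., 220.]), array([ 499.3, -161.9,  200. ]))]
```

```bash
python3 - <<'E'
from h import *
p=env.get_image("wrist"); q=env.get_image("side")
a=cv2.resize(p["img"][150:350,240:400],(400,500),interpolation=cv2.INTER_CUBIC); c=cv2.resize(q["img"][140:230,265:337],(400,500),interpolation=cv2.INTER_CUBIC)
o=np.hstack([a,c]).astype(float); o=np.clip(o*2,0,255).astype(np.uint8)
cv2.imwrite("pics/zoom.png",o[...,::-1])
E
```

```text
(no output)
```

View pics/zoom.png

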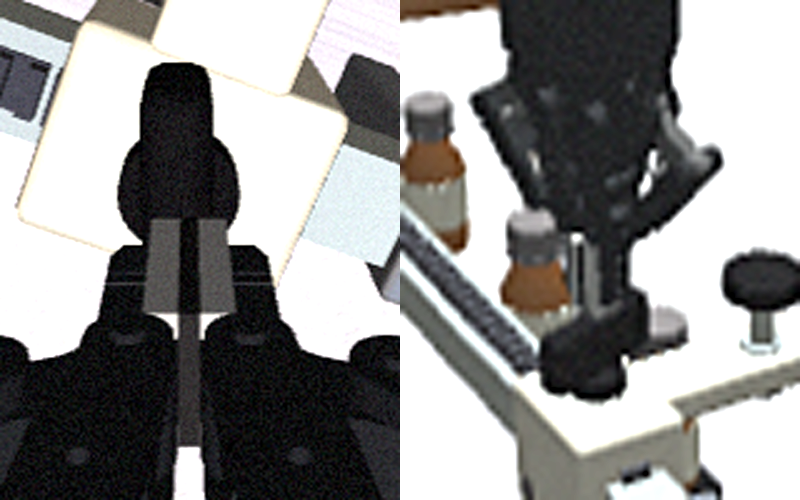

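The zoom shows the shut pads ending at wrist row 237, above the knob top, so the fingers did not enclose the bar. I'll reopen them and measure where the tips really are.

>>> {"fn": "servo_tool", "kwargs": {"deltas": "0.6 0 0 0 0 0 0; 0.6 0 0 0 0 0 0; 0.6 0 0 0 0 0 0; 0.6 0 0 0 0 0 0; 0.6 0 0 0 0 0 0; 0.6 0 0 0 0 0 0"}}

```text
time_s: 5.6
position: [0.5314, -0.084, 0.1828]
tool_rot: [[0.853, 0.522, 0.0], [0.522, -0.853, -0.0], [0.0, 0.0, -1.0]]
ft_force: [0.3, 0.3, -1.1]
grip_width: 0.0512
gripper_force: 0.0
```

```bash
python3 - <<'E'
from h import *
np.set_printoptions(precision=0,suppress=True,linewidth=180)
s=env.observe(); print(np.round(s["position"],4),s["grip_width"],np.round(s["ft_force"],1),s["time_s"])
p=env.get_image("wrist"); K=np.array(p["camera_matrix"]);T=np.array(p["world_to_cam"]);D=p["depth"]
v,u=np.mgrid[:400,:640]; C=np.stack([(u-K[0,2])/K[0,0]*D,(v-K[1,2])/K[1,1]*D,D],-1); W=(C-T[:3,3])@T[:3,:3]
M=np.array(s["tool_rot"]); L=(W-s["position"])@M*1000  # tool frame mm
m=(abs(L[...,1])<50)&(abs(L[...,0])<16)&(D>0)&(D<.3)&(L[...,2]<10)&(abs(L[...,1])>12)
print("tool-frame pts: max z",np.percentile(L[m][:,2],[50,90,95,99,100]))
for r in range(200,275,6): print(r,[L[r,c].round().astype(int).tolist() for c in (238,246,254,370,378,386,394)])
p2=np.concatenate([p["img"][120:320,160:480]]*1); cv2.imwrite("pics/open.png",cv2.resize(np.clip(p2*2.,0,255).astype(np.uint8),None,fx=2,fy=2)[...,::-1])
E
```

```text
[ 1. -0.  0.] 0.05120372241069494 [ 0.  0. -1.] 5.6
tool-frame pts: max z [-91. -58. -50. -39.   8.]
200 [[4, -50, 39], [4, -45, 41], [4, -40, 40], [11, 34, 15], [11, 40, 17], [-18, 65, 110], [-11, 67, 90]]
206 [[-48, -86, 185], [-48, -77, 186], [-1, -40, 41], [8, 34, 15], [-2, 45, 44], [-4, 52, 51], [-8, 61, 62]]
212 [[-55, -86, 184], [-56, -78, 186], [3, -36, 17], [4, 35, 14], [-5, 45, 40], [-4, 50, 39], [-6, 56, 44]]
218 [[-62, -87, 185], [-62, -78, 185], [0, -36, 16], [0, 35, 16], [-9, 45, 40], [-9, 50, 40], [-9, 56, 40]]
224 [[-70, -88, 186], [-70, -78, 185], [-4, -36, 15], [-13, 39, 40], [-13, 45, 40], [-14, 51, 40], [-14, 56, 40]]
230 [[-78, -88, 186], [-77, -79, 185], [-8, -36, 15], [-17, 39, 39], [-18, 45, 39], [-18, 51, 40], [-17, 56, 39]]
236 [[-84, -88, 184], [-85, -79, 186], [-12, -36, 15], [-22, 40, 39], [-22, 45, 39], [-23, 51, 40], [-22, 57, 40]]
242 [[-92, -89, 184], [11, -28, -45], [11, -25, -44], [-27, 40, 40], [11, 29, -43], [12, 32, -46], [-27, 57, 40]]
248 [[11, -30, -50], [11, -27, -50], [11, -24, -49], [-32, 40, 40], [11, 28, -50], [11, 31, -51], [-31, 57, 39]]
254 [[11, -29, -55], [11, -26, -55], [8, -24, -50], [-108, 66, 184], [9, 27, -51], [11, 30, -56], [11, 33, -56]]
260 [[11, -28, -61], [11, -25, -61], [5, -24, -50], [-116, 67, 185], [7, 27, -54], [11, 29, -60], [11, 32, -60]]
266 [[11, -27, -65], [11, -24, -65], [3, -24, -51], [-123, 67, 184], [5, 27, -54], [11, 28, -66], [11, 31, -66]]
272 [[10, -27, -68], [9, -24, -66], [0, -24, -51], [-131, 67, 184], [2, 27, -54], [10, 27, -68], [11, 30, -70]]
```

View pics/open.png

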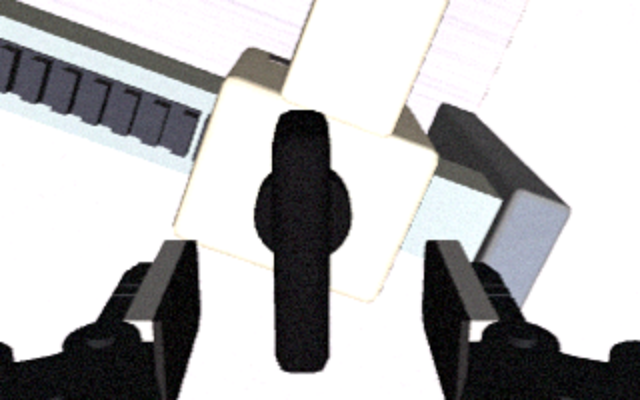

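The fingertips sit about 40 mm behind the reported TCP: tool z is about -44 at this opening and -38 when shut. I'll trust the images and go 36 mm lower, slowly.

>>> {"fn": "servo_tool", "kwargs": {"deltas": "0.6 0 -1 8 0 0 0; 0.6 0 0 8 0 0 0; 0.6 0 0 8 0 0 0; 0.6 0 0 8 0 0 0; 0.6 0 0 4 0 0 0; 0.6 0 0 0 0 0 0; 0.6 0 0 0 0 0 0"}}

```text
time_s: 6.23
position: [0.5309, -0.0831, 0.1466]
tool_rot: [[0.853, 0.522, -0.0], [0.522, -0.853, 0.0], [-0.0, -0.0, -1.0]]
ft_force: [-0.1, -0.6, -0.1]
grip_width: 0.0511
gripper_force: 0.0
```

>>> {"fn": "servo_tool", "kwargs": {"deltas": "0 0 0 0 0 0 0; 0 0 0 0 0 0 0; 0 0 0 0 0 0 0; 0 0 0 0 0 0 0; 0 0 0 0 0 0 0; 0 0 0 0 0 0 0", "newtons": 30}}

```text
time_s: 6.73
position: [0.5307, -0.0833, 0.1486]
tool_rot: [[0.853, 0.521, 0.001], [0.521, -0.853, -0.001], [0.0, 0.001, -1.0]]
ft_force: [-6.2, 0.3, 12.8]
grip_width: 0.0134
gripper_force: 39.4
```

```bash
cat > st.py <<'E'
from h import *
s=env.observe()
M=np.array(s["tool_rot"])
print("t",round(s["time_s"],2),"pos",np.round(np.array(s["position"])*1000,1),"yang",round(np.degrees(np.arctan2(M[1,1],M[0,1])),2),"f",np.round(s["ft_force"],1),"ftool",np.round(M.T@s["ft_force"],1),"tq",np.round(s["wrist_torque"],2),"w",round(s["grip_width"]*1000,1),"gf",round(s["gripper_force"],1),"q6",round(s["q"][5],1))
E
python3 st.py
```

```text
t 6.73 pos [530.7 -83.3 148.6] yang -58.57 f [-6.2  0.3 12.8] ftool [ -5.1  -3.5 -12.8] tq [ 0.13  1.09 -0.19] w 13.4 gf 39.4 q6 37.0
```

>>> {"fn": "servo_tool", "kwargs": {"deltas": "0 0 0 -1 0 0 -0.1; 0 0 0 -0.7 0 0 -0.1; 0 0 0 -0.5 0 0 -0.1; 0 0 0 -0.5 0 0 -0.1; 0 0 0 -0.5 0 0 -0.1; 0 0 0 -0.5 0 0 -0.1; 0 0 0 -0.5 0 0 -0.1; 0 0 0 0 0 0 0", "newtons": 40}}

```text
time_s: 7.4
position: [0.5304, -0.0831, 0.1523]
tool_rot: [[0.311, 0.95, 0.0], [0.95, -0.311, -0.001], [-0.001, 0.0, -1.0]]
ft_force: [-5.7, 1.7, 8.9]
grip_width: 0.0138
gripper_force: 43.8
```

```bash
python3 st.py
```

```text
t 7.4 pos [530.4 -83.1 152.3] yang -18.14 f [-5.7  1.7  8.9] ftool [-0.1 -6.  -8.9] tq [0.11 1.   0.03] w 13.8 gf 43.8 q6 -3.4
```

>>> {"fn": "servo_tool", "kwargs": {"deltas": "0 0 -0.6 -1 0 0 -0.12; 0 0 0 -0.7 0 0 -0.12; 0 0 0 -0.6 0 0 -0.12; 0 0 0 -0.6 0 0 -0.12; 0 0 0 -0.6 0 0 -0.12; 0 0 0 -0.6 0 0 -0.12; 0 0 0 -0.6 0 0 -0.12; 0 0 0 0 0 0 -0.08"}}

```text
time_s: 8.07
position: [0.5301, -0.0832, 0.1568]
tool_rot: [[-0.568, 0.823, 0.0], [0.823, 0.568, -0.001], [-0.001, -0.0, -1.0]]
ft_force: [-5.8, 0.5, 10.2]
grip_width: 0.0134
gripper_force: 45.3
```

```bash
python3 st.py
```

```text
t 8.07 pos [530.1 -83.2 156.8] yang 34.59 f [-5.8  0.5 10.2] ftool [  3.7  -4.5 -10.2] tq [ 0.01  0.78 -0.18] w 13.4 gf 45.3 q6 -56.1
```

>>> {"fn": "servo_tool", "kwargs": {"deltas": "0 6 2.7 0 0 0 0; 0 13.4 6 0 0 0 0; 0 13.4 6 0 0 0 0; 0 13.4 6 0 0 0 0; 0 13.4 6 0 0 0 0; 0 13.4 6 0 0 0 0; 0 13.4 6 0 0 0 0; 0 7.2 2.9 0 0 0 0"}}

```text
time_s: 8.73
position: [0.511, 0.0186, 0.1569]
tool_rot: [[-0.564, 0.826, -0.0], [0.826, 0.564, -0.001], [-0.001, -0.001, -1.0]]
ft_force: [-5.7, -3.1, 8.1]
grip_width: 0.0135
gripper_force: 44.7
```

>>> {"fn": "servo_tool", "kwargs": {"deltas": "0 0 0 0 0 0 0; 0 0 0 0 0 0 0; 0 0 0 0 0 0 0"}}

```text
time_s: 8.98
position: [0.5111, 0.018, 0.1568]
tool_rot: [[-0.563, 0.826, -0.001], [0.826, 0.563, -0.001], [-0.0, -0.001, -1.0]]
ft_force: [-8.3, 1.1, 10.0]
grip_width: 0.0133
gripper_force: 45.1
```

```bash
cat > meas.py <<'E'
from h import *
# plunger head and high cap from wrist + side depth, in press axes
yw=np.radians(10.65); ex=np.array([np.cos(yw),np.sin(yw)]); ey=np.array([-ex[1],ex[0]])
s=env.observe(); hd=np.array(s["position"])[:2]
for c in ("wrist","side","scene"):
    p=env.get_image(c); K=np.array(p["camera_matrix"]);T=np.array(p["world_to_cam"]);D=p["depth"]
    v,u=np.mgrid[:400,:640]; C=np.stack([(u-K[0,2])/K[0,0]*D,(v-K[1,2])/K[1,1]*D,D],-1); W=(C-T[:3,3])@T[:3,:3]
    d=W[...,:2]-hd; X=d@ex; Y=d@ey
    m=(D>0)&(W[...,2]>.203)&(W[...,2]<.220)&(np.abs(X-.09)<.03)&(np.abs(Y)<.03)
    (cx,cy),R=cv2.minEnclosingCircle((W[m][:,:2]*1000).astype(np.float32)) if m.any() else ((0,0),0)
    print(c,"head",m.sum(),np.round([cx,cy,R],1),"rel knobTCP",np.round([(np.array([cx,cy])/1000-hd)@ex*1000,(np.array([cx,cy])/1000-hd)@ey*1000],1),
      "capvis",((D>0)&(W[...,2]>.10)&(W[...,2]<.134)&(np.hypot(W[...,0]-.600,W[...,1]-.0335)<.02)).sum())
    save(p,c+"m")
E
python3 st.py; python3 meas.py
```

```text
t 8.98 pos [511.1  18.  156.8] yang 34.3 f [-8.3  1.1 10. ] ftool [  5.6  -6.2 -10. ] tq [-0.06  1.16  0.02] w 13.3 gf 45.1 q6 -45.5
wrist head 1739 [599.5  33.8  20. ] rel knobTCP [89.8 -0.8] capvis 571
side head 106 [601.5  31.6  20.3] rel knobTCP [91.4 -3.3] capvis 121
scene head 136 [598.4  34.9  21. ] rel knobTCP [88.9  0.5] capvis 50
```

```bash
python3 - <<'E'
from h import *
np.set_printoptions(precision=1,suppress=True,linewidth=200)
yw=np.radians(10.65); ex=np.array([np.cos(yw),np.sin(yw)]); ey=np.array([-ex[1],ex[0]])
hd=np.array([.5995,.0338])
Dm=[]
for i in range(4):
    p=env.get_image("wrist"); Dm.append(p["depth"])
K=np.array(p["camera_matrix"]);T=np.array(p["world_to_cam"]);D=np.median(Dm,0)
v,u=np.mgrid[:400,:640]; C=np.stack([(u-K[0,2])/K[0,0]*D,(v-K[1,2])/K[1,1]*D,D],-1); W=(C-T[:3,3])@T[:3,:3]
d=W[...,:2]-hd; X=d@ex*1000+90; Y=d@ey*1000; Z=W[...,2]*1000
m=(D>0)&(abs(X)<6)&(Z>138)&(Z<156)
print("cam Y",(ray(p,[0,0])[0][:2]-hd)@ey*1000, "n",m.sum())
for lo,hi in ((-110,-30),(30,140)):
    b=np.arange(lo,hi,.5); i=np.digitize(Y[m],b)
    z=np.array([np.median(Z[m][i==k]) if (i==k).sum()>2 else np.nan for k in range(1,len(b))])
    for a in range(0,len(z),20): print(b[a],z[a:a+20])
print("X extent of teeth",np.percentile(((d@ex*1000+90)[(D>0)&(Z>147.5)&(Z<151)&(abs(Y)>40)&(abs(X)<20)]),[2,50,98]))
E
```

```text
cam Y 64.36718646219538 n 4343
-110.0 [nan nan nan nan nan nan nan nan nan nan nan nan nan nan nan nan nan nan nan nan]
-100.0 [nan nan nan nan nan nan nan nan nan nan nan nan nan nan nan nan nan nan nan nan]
-90.0 [nan nan nan nan nan nan nan nan nan nan nan nan nan nan nan nan nan nan nan nan]
-80.0 [nan nan nan nan nan nan nan nan nan nan nan nan nan nan nan nan nan nan nan nan]
-70.0 [nan nan nan nan nan nan nan nan nan nan nan nan nan nan nan nan nan nan nan nan]
-60.0 [nan nan nan nan nan nan nan nan nan nan nan nan nan nan nan nan nan nan nan nan]
-50.0 [nan nan nan nan nan nan nan nan nan nan nan nan nan nan nan nan nan nan nan nan]
-40.0 [nan nan nan nan nan nan nan nan nan nan nan nan nan nan nan nan nan nan nan]
30.0 [  nan   nan   nan   nan   nan   nan   nan 149.8 144.2 144.1 144.2 144.    nan 149.9 150.1 150.  150.2 150.1 150.  150.1]
40.0 [150.  150.1 150.1 147.6 144.1 144.1 144.  144.1 144.1 144.1 144.1 144.1 144.3 150.  150.1 150.1 150.  150.1 150.1 150.1]
50.0 [150.  150.1 150.  147.2 144.1 144.  144.  144.1 144.  144.1 144.2 143.9 144.2 149.9 150.1 149.9 150.  150.1
[... 324 characters left out ...]
4.  144.2 144.2 144.  144.1 147.7 150.1 150.3 150.1 150.1 150.2 150. ]
90.0 [149.9 149.9 150.1 150.1   nan 144.1 144.2 144.3 144.2 144.1 144.2 144.1 143.9 147.3 150.  150.1 150.1 150.  149.9 150. ]
100.0 [150.1 150.  150.  150.    nan 144.2 144.2 144.2 144.1 144.1 144.2 144.2 143.9 147.2 150.1 150.  150.1 150.  150.3 150.2]
110.0 [149.9 150.1 150.  149.9 147.2   nan 144.  144.  144.3 144.1 144.  144.2 144.2 147.2 150.  150.  150.  150.1 150.  150. ]
120.0 [150.  150.  150.2 149.9   nan   nan   nan 144.3 144.2 144.1 144.1 144.1 144.2 146.8 149.9 150.  150.3   nan   nan   nan]
130.0 [nan nan nan nan nan nan nan nan nan nan nan nan nan nan nan nan nan nan nan]
X extent of teeth [-5.9  1.1  7.7]
```

```bash
python3 - <<'E'
from h import *
from scipy.optimize import least_squares
np.set_printoptions(precision=1,suppress=True,linewidth=200)
yw=np.radians(10.65); ex=np.array([np.cos(yw),np.sin(yw)]); ey=np.array([-ex[1],ex[0]])
hd=np.array([.5995,.0338])
for c in ("wrist","side","scene"):
    Dm=[]
    for i in range(3): p=env.get_image(c); Dm.append(p["depth"])
    K=np.array(p["camera_matrix"]);T=np.array(p["world_to_cam"]);D=np.median(Dm,0)
    v,u=np.mgrid[:400,:640]; C=np.stack([(u-K[0,2])/K[0,0]*D,(v-K[1,2])/K[1,1]*D,D],-1); W=(C-T[:3,3])@T[:3,:3]
    d=W[...,:2]-hd; X=d@ex*1000; Y=d@ey*1000; Z=W[...,2]*1000
    near=(D>0)&(np.abs(X)<32)&(np.abs(Y)<34)
    def fit(m,R,name):
        q=np.c_[X[m],Y[m]]
        if len(q)<8: print(c,name,"few");return
        r=least_squares(lambda a:np.hypot(q[:,0]-a[0],q[:,1]-a[1])-R,[0,0],loss="soft_l1",f_scale=.5)
        print(c,name,len(q),r.x,"rms",np.sqrt(np.mean(r.fun**2)))
    fit(near&(Z>105)&(Z<123),16,"cap wall")
    fit(near&(Z>32)&(Z<75),22,"body wall")
    fit(near&(Z>199)&(Z<208),20,"head wall")
    m=near&(Z>204)&(Z<216); 
    if m.sum()>5: print(c,"head top",cv2.minEnclosingCircle(np.c_[X[m],Y[m]].astype(np.float32)))
    m=near&(Z>124)&(Z<131); q=np.c_[X[m],Y[m]]; print(c,"cap top ext",m.sum(),q.min(0) if len(q) else 0,q.max(0) if len(q) else 0)
    m=near&(Z>22)&(Z<30); q=np.c_[X[m],Y[m]]; print(c,"nest ext",m.sum(),np.percentile(q,[1,99],axis=0).ravel() if len(q) else 0)
E
```

```text
wrist cap wall 322 [1.1 0.2] rms 0.36776215345584645
wrist body wall 886 [1.  0.3] rms 0.602357933032388
wrist head wall 731 [ 1.2 -1.3] rms 0.29413433608182105
wrist head top ((0.2565474808216095, -0.5944343209266663), 19.836807250976562)
wrist cap top ext 249 [-11.6   9.9] [11.8 16. ]
wrist nest ext 499 [-25.8   9.2  26.5  25.3]
side cap wall 58 [1.6 1. ] rms 0.9113695397909883
side body wall 110 [1.9 0.3] rms 1.034583858635059
side head wall 39 [ 2.1 -0.3] rms 1.0112409727959637
side head top ((1.6740213632583618, -1.5689668655395508), 20.63365364074707)
side cap top ext 58 [-13.8 -15.5] [15.1 13.9]
side nest ext 17 [  8.  -24.9  25.5  -9.6]
scene cap wall 28 [-2.1  1.4] rms 0.8133685590054397
scene body wall 96 [-1.7  1.8] rms 1.0789800533599283
scene head wall 19 [-2.2  0.2] rms 0.6113985210162515
scene head top ((-0.7474404573440552, 0.6788880228996277), 20.270431518554688)
scene cap top ext 20 [-10.1  -9.2] [14.3 17.1]
scene nest ext 66 [-27.6 -22.8  25.5  26.6]
```

Notch centres lie at +4.15 and -5.85 mm in this frame and the cap is at about +0.25, so the forward notch is the nearer one. I'll shift about 5 mm and start turning back.

>>> {"fn": "servo_tool", "kwargs": {"deltas": "0 2.3 1 0 0 0 0; 0 2.3 1 0 0 0 0; 0 0 0 0 0 0 0; 0 0 0 0 0 0 0"}}

```text
time_s: 10.12
position: [0.5102, 0.0226, 0.1568]
tool_rot: [[-0.563, 0.826, -0.001], [0.826, 0.563, -0.001], [-0.0, -0.001, -1.0]]
ft_force: [-8.3, -1.0, 9.8]
grip_width: 0.0133
gripper_force: 45.0
```

```bash
python3 st.py; python3 - <<'E'
from h import *
from scipy.optimize import least_squares
yw=np.radians(10.65); ex=np.array([np.cos(yw),np.sin(yw)]); ey=np.array([-ex[1],ex[0]])
hd=np.array([.5995,.0338])
p=env.get_image("wrist");D=p["depth"];K=np.array(p["camera_matrix"]);T=np.array(p["world_to_cam"])
v,u=np.mgrid[:400,:640]; C=np.stack([(u-K[0,2])/K[0,0]*D,(v-K[1,2])/K[1,1]*D,D],-1); W=(C-T[:3,3])@T[:3,:3]
d=W[...,:2]-hd; X=d@ex*1000; Y=d@ey*1000; Z=W[...,2]*1000
m=(D>0)&(abs(X)<30)&(abs(Y)<30)&(Z>204)&(Z<216); print(cv2.minEnclosingCircle(np.c_[X[m],Y[m]].astype(np.float32)))
m=(D>0)&(abs(X)<30)&(abs(Y)<30)&(Z>199)&(Z<208);q=np.c_[X[m],Y[m]]; print(least_squares(lambda a:np.hypot(q[:,0]-a[0],q[:,1]-a[1])-20,[0,0],loss="soft_l1",f_scale=.5).x)
X+=90
m=(D>0)&(abs(X)<6)&(Z>138)&(Z<156)
for ph in np.arange(0,10,.5):
    k=m&(((Y-ph)%10)<.5)&(Y>45); print(ph,np.round(np.median(Z[k]),1),end="; ")
E
```

```text
t 10.12 pos [510.2  22.6 156.8] yang 34.28 f [-8.3 -1.   9.8] ftool [ 3.8 -7.4 -9.7] tq [-0.11  1.14 -0.01] w 13.3 gf 45.0 q6 -45.0
((0.28369849920272827, 4.553807735443115), 20.03757667541504)
[1.1726418  3.56859908]
0.0 150.0; 0.5 150.0; 1.0 150.0; 1.5 149.3; 2.0 144.2; 2.5 144.1; 3.0 144.2; 3.5 144.1; 4.0 144.1; 4.5 144.1; 5.0 144.2; 5.5 144.0; 6.0 144.2; 6.5 147.8; 7.0 149.9; 7.5 150.1; 8.0 150.1; 8.5 150.0; 9.0 150.1; 9.5 150.1;
```

>>> {"fn": "servo_tool", "kwargs": {"deltas": "0 0 0 0.5 0 0 0.1; 0 0 0 0.5 0 0 0.1; 0 0 0 0.5 0 0 0.1; 0 0 0 0.5 0 0 0.1; 0 0 0 0.5 0 0 0.1; 0 0 0 0.5 0 0 0.1; 0 0 0 0.5 0 0 0.1; 0 0 0 0.5 0 0 0.1"}}

```text
time_s: 10.83
position: [0.5105, 0.0227, 0.1529]
tool_rot: [[0.205, 0.979, -0.0], [0.979, -0.205, -0.001], [-0.001, 0.0, -1.0]]
ft_force: [-6.1, 0.3, 9.1]
grip_width: 0.0132
gripper_force: 44.6
```

```bash
python3 st.py
```

```text
t 10.83 pos [510.5  22.7 152.9] yang -11.84 f [-6.1  0.3  9.1] ftool [-1.  -6.1 -9.1] tq [-0.14  1.03  0.09] w 13.2 gf 44.6 q6 1.1
```

>>> {"fn": "servo_tool", "kwargs": {"deltas": "0 0 0 0.5 0 0 0.1; 0 0 0 0.5 0 0 0.1; 0 0 0 0.5 0 0 0.1; 0 0 0 0.5 0 0 0.1; 0 0 0 0.5 0 0 0.1; 0 0 0 0.5 0 0 0.1; 0 0 0 0.5 0 0 0.1; 0 0 0 0.4 0 0 0.08"}}

```text
time_s: 11.5
position: [0.5108, 0.0225, 0.149]
tool_rot: [[0.834, 0.551, 0.0], [0.551, -0.834, -0.001], [-0.0, 0.001, -1.0]]
ft_force: [-5.8, -1.6, 8.6]
grip_width: 0.0134
gripper_force: 45.5
```

```bash
python3 st.py
```

```text
t 11.5 pos [510.8  22.5 149. ] yang -56.54 f [-5.8 -1.6  8.6] ftool [-5.7 -1.8 -8.6] tq [-0.18  0.92  0.07] w 13.4 gf 45.5 q6 45.8
```

>>> {"fn": "servo_tool", "kwargs": {"deltas": "0 0 0 0.2 0 0 0.05; 0 0 0 0.2 0 0 0.05; 0 0 0 0 0 0 0.03; 0 0 0 0 0 0 0"}}

```text
time_s: 11.83
position: [0.5108, 0.0225, 0.1485]
tool_rot: [[0.897, 0.442, 0.0], [0.442, -0.897, -0.001], [-0.0, 0.001, -1.0]]
ft_force: [-4.7, -1.4, 7.1]
grip_width: 0.0131
gripper_force: 46.2
```

```bash
python3 st.py
```

```text
t 11.83 pos [510.8  22.5 148.5] yang -63.74 f [-4.7 -1.4  7.1] ftool [-4.8 -0.9 -7.1] tq [-0.24  0.78  0.53] w 13.1 gf 46.2 q6 53.0
```

>>> {"fn": "servo_tool", "kwargs": {"deltas": "0 0.8 -2.9 0 0 0 0; 0 0 0 0 0 0 0; 0 0 0 0 0 0 0"}}

```text
time_s: 12.08
position: [0.5107, 0.0239, 0.1485]
tool_rot: [[0.896, 0.443, 0.001], [0.443, -0.896, -0.004], [-0.001, 0.004, -1.0]]
ft_force: [-3.9, -8.7, 7.3]
grip_width: 0.0134
gripper_force: 43.4
```

>>> {"fn": "servo_tool", "kwargs": {"deltas": "0 -0.8 2.9 0 0 0 0; 0 0 0 0 0 0 0; 0.45 0 0 0 0 0 0; 0.45 0 0 0 0 0 0; 0.45 0 0 0 0 0 0; 0.45 0 0 0 0 0 0; 0.45 0 0 -10 0 0 0; 0.45 0 0 -20 0 0 0"}}

```text
time_s: 12.75
position: [0.5099, 0.023, 0.1758]
tool_rot: [[0.897, 0.443, -0.005], [0.443, -0.897, 0.001], [-0.004, -0.003, -1.0]]
ft_force: [0.5, -0.9, 0.3]
grip_width: 0.0387
gripper_force: 0.0
```

>>> {"fn": "servo_tool", "kwargs": {"deltas": "0.3 0 0 -25 0 0 0; 0.1 0 0 -25 0 0 0; 0 0 0 -25 0 0 0; 0 0 0 -25 0 0 0; 0 0 0 0 0 0 0; 0 0 0 0 0 0 0; 0 0 0 0 0 0 0"}}

```text
time_s: 13.33
position: [0.5107, 0.0228, 0.2765]
tool_rot: [[0.897, 0.443, -0.002], [0.443, -0.897, 0.0], [-0.001, -0.001, -1.0]]
ft_force: [0.7, 0.3, 0.0]
grip_width: 0.0
gripper_force: 0.0
```

```bash
python3 st.py; python3 - <<'E'
from h import *
np.set_printoptions(precision=1,suppress=True,linewidth=200)
from scipy.optimize import least_squares
yw=np.radians(10.65); ex=np.array([np.cos(yw),np.sin(yw)]); ey=np.array([-ex[1],ex[0]])
hd=np.array([.5995,.0338])
s=env.observe();M=np.array(s["tool_rot"])
p=env.get_image("wrist");save(p,"locked");D=p["depth"];K=np.array(p["camera_matrix"]);T=np.array(p["world_to_cam"])
v,u=np.mgrid[:400,:640]; C=np.stack([(u-K[0,2])/K[0,0]*D,(v-K[1,2])/K[1,1]*D,D],-1); W=(C-T[:3,3])@T[:3,:3]
d=W[...,:2]-hd; X=d@ex*1000; Y=d@ey*1000; Z=W[...,2]*1000
n=(D>0)&(abs(X)<32)&(abs(Y)<32)
m=n&(Z>206)&(Z<216); c,R=cv2.minEnclosingCircle((W[m][:,:2]*1000).astype(np.float32));print("head",c,R,np.median(Z[m]),"Y",(np.array(c)/1000-hd)@ey*1000)
for nm,a,b,R in (("cap",105,123,16),("body",32,75,22),("headw",199,208,20)):
    m=n&(Z>a)&(Z<b);q=np.c_[X[m],Y[m]]
    if len(q)>10:print(nm,len(q),least_squares(lambda a:np.hypot(q[:,0]-a[0],q[:,1]-a[1])-R,[0,0],loss="soft_l1",f_scale=.5).x)
m=(D>0)&(abs(X+90)<36)&(abs(Y-4)<36)&(Z>209)&(Z<218); print("knob",m.sum(),np.median(Z[m]),cv2.minAreaRect((W[m][:,:2]*1000).astype(np.float32)))
L=(W-s["position"])@M*1000; m=(D>0)&(abs(L[...,1])<12)&(abs(L[...,0])<13)&(L[...,2]<0); print("tip tool z",np.percentile(L[m][:,2],[50,99,100]))
E
```

```text
t 13.33 pos [510.7  22.8 276.5] yang -63.71 f [0.7 0.3 0. ] ftool [ 0.7  0.  -0. ] tq [-0.05  0.02  0.03] w 0.0 gf 0.0 q6 53.0
head (599.6326293945312, 37.53196334838867) 19.955780029296875 209.96879058494414 Y 3.643167103306133
headw 82 [1.1 3.3]
knob 1435 212.55563406516302 ((511.99822998046875, 21.24025535583496), (62.403072357177734, 13.890615463256836), 27.581159591674805)
tip tool z [-84.7 -40.8 -37.5]
```

View pics/locked.png

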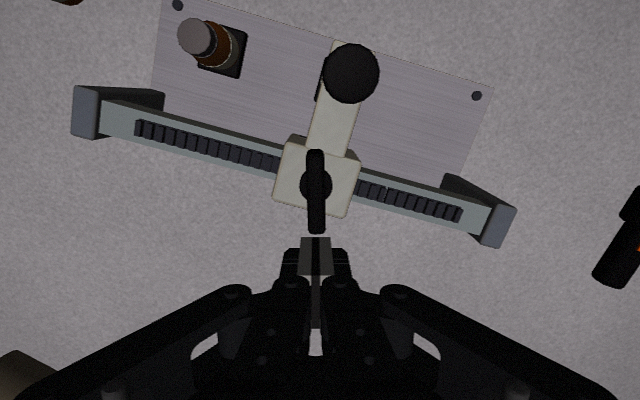

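Locked: the bar is at 27.6°, where 27.8° is expected, and the tug met resistance with no slide. The picture shows the head at (351,73) over the high bottle. Next I press with shut fingers on the head's centre.

>>> {"fn": "servo_tool", "kwargs": {"deltas": "0 28.8 8.7 0 0 0 0; 0 28.8 8.7 0 0 0 0; 0 28.7 8.8 0 0 0 0; 0 0 0 30 0 0 0; 0 0 0 30 0 0 0; 0 0 0 25 0 0 0; 0 0 0 6 0 0 0; 0 0 0 0 0 0 0"}}

```text
time_s: 14.05
position: [0.599, 0.0376, 0.1841]
tool_rot: [[0.897, 0.443, -0.005], [0.443, -0.897, 0.001], [-0.004, -0.003, -1.0]]
ft_force: [0.2, 0.9, 0.5]
grip_width: 0.0003
gripper_force: 0.0
```

>>> {"fn": "servo_tool", "kwargs": {"deltas": "0 0 0 3 0 0 0; 0 0 0 4 0 0 0; 0 0 0 4 0 0 0; 0 0 0 4 0 0 0; 0 0 0 0 0 0 0"}}

```text
time_s: 14.47
position: [0.6005, 0.0374, 0.1717]
tool_rot: [[0.897, 0.443, 0.002], [0.443, -0.897, -0.0], [0.001, 0.001, -1.0]]
ft_force: [1.3, 0.5, 3.1]
grip_width: -0.0001
gripper_force: 1.8
```

```bash
python3 st.py
```

```text
t 14.47 pos [600.5  37.4 171.7] yang -63.72 f [1.3 0.5 3.1] ftool [ 1.4  0.1 -3.1] tq [-0.01 -0.15  0.  ] w -0.1 gf 1.8 q6 56.0
```

>>> {"fn": "servo_tool", "kwargs": {"deltas": "0 0 0 3 0 0 0; 0 0 0 3 0 0 0; 0 0 0 3 0 0 0; 0 0 0 3 0 0 0; 0 0 0 3 0 0 0; 0 0 0 3 0 0 0; 0 0 0 2 0 0 0; 0 0 0 0 0 0 0"}}

```text
time_s: 15.13
position: [0.6005, 0.0374, 0.152]
tool_rot: [[0.897, 0.443, 0.002], [0.443, -0.897, -0.0], [0.002, 0.001, -1.0]]
ft_force: [0.7, -0.2, 7.3]
grip_width: 0.0001
gripper_force: 3.5
```

>>> {"fn": "servo_tool", "kwargs": {"deltas": "0 0 0 2 0 0 0; 0 0 0 2 0 0 0; 0 0 0 1 0 0 0; 0 0 0 0 0 0 0; 0 0 0 0 0 0 0"}}

```text
time_s: 15.55
position: [0.6009, 0.0374, 0.1504]
tool_rot: [[0.896, 0.443, 0.006], [0.443, -0.896, -0.001], [0.005, 0.003, -1.0]]
ft_force: [-6.3, -0.0, 26.3]
grip_width: 0.0001
gripper_force: 13.7
```

```bash
python3 st.py
```

```text
t 15.55 pos [600.9  37.4 150.4] yang -63.7 f [-6.3 -0.  26.3] ftool [ -5.6  -2.7 -26.3] tq [0.01 1.17 0.02] w 0.1 gf 13.7 q6 56.0
```

>>> {"fn": "servo_tool", "kwargs": {"deltas": "0 0 0 0 0 0 0; 0 0 0 -5 0 0 0; 0 0 0 -8 0 0 0; 0 0 0 -10 0 0 0; 0 0 0 -15 0 0 0; 0 0 0 -30 0 0 0; 0 0 0 -35 0 0 0; 0 0 0 -35 0 0 0"}}

```text
time_s: 16.22
position: [0.5991, 0.0376, 0.285]
tool_rot: [[0.897, 0.443, -0.003], [0.443, -0.897, 0.0], [-0.003, -0.002, -1.0]]
ft_force: [1.1, -0.2, 0.7]
grip_width: -0.0001
gripper_force: 0.0
```

>>> {"fn": "servo_tool", "kwargs": {"deltas": "0 -30 -8 -10 0 0 0; 0 -30 -8 -10 0 0 0; 0 -30 -8 -10 0 0 0; 0 -25 -8 0 0 0 0; 0 0 0 0 0 0 0; 0 0 0 0 0 0 0; 0 0 0 0 0 0 0"}}

```text
time_s: 16.8
position: [0.483, 0.0153, 0.314]
tool_rot: [[0.897, 0.443, -0.001], [0.443, -0.897, 0.0], [-0.001, -0.001, -1.0]]
ft_force: [0.7, 0.2, 0.4]
grip_width: -0.0001
gripper_force: 0.0
```

```bash
python3 st.py; python3 - <<'E'
from h import *
np.set_printoptions(precision=1,suppress=True,linewidth=200)
hd=np.array([.600,.0335])
yw=np.radians(10.65); ex=np.array([np.cos(yw),np.sin(yw)]); ey=np.array([-ex[1],ex[0]])
for c in ("wrist","side","scene"):
    p=env.get_image(c);D=p["depth"];K=np.array(p["camera_matrix"]);T=np.array(p["world_to_cam"])
    if c=="side": cv2.imwrite("pics/end.png",cv2.resize(p["img"][140:290,220:400],None,fx=4,fy=4,interpolation=cv2.INTER_CUBIC)[:600,:,::-1])
    v,u=np.mgrid[:400,:640]; C=np.stack([(u-K[0,2])/K[0,0]*D,(v-K[1,2])/K[1,1]*D,D],-1); W=(C-T[:3,3])@T[:3,:3]
    d=W[...,:2]-hd; X=d@ex*1000; Y=d@ey*1000; Z=W[...,2]*1000
    n=(D>0)&(np.hypot(X,Y)<19)
    m=n&(Z<135)&(Z>95); print(c,"cap z max",np.percentile(Z[m],[50,80,95,99]) if m.sum()>5 else 0,m.sum())
    m=(D>0)&(np.hypot(X,Y-4)<18)&(Z>180); print("head z",np.median(Z[m]),m.sum())
    m=(D>0)&(abs(X+90)<36)&(abs(Y-4)<36)&(Z>209)&(Z<218); print("knob",m.sum(),cv2.minAreaRect((W[m][:,:2]*1000).astype(np.float32)) if m.sum()>5 else 0)
E
```

```text
t 16.8 pos [483.   15.3 314. ] yang -63.72 f [0.7 0.2 0.4] ftool [ 0.7  0.1 -0.4] tq [-0.02  0.01  0.05] w -0.1 gf 0.0 q6 51.5
wrist cap z max 0 0
head z 210.0806543893178 1871
knob 1204 ((511.3824157714844, 21.183822631835938), (62.32848358154297, 13.468174934387207), 26.908405303955078)
side cap z max [115.3 119.3 120.5 121.9] 116
head z 210.38300889791276 92
knob 77 ((512.0150146484375, 19.48455047607422), (59.40350341796875, 15.170385360717773), 27.912841796875)
scene cap z max [113.1 121.  123.5 123.8] 58
head z 212.3954492481744 108
knob 73 ((509.2127380371094, 22.536399841308594), (63.504791259765625, 13.632543563842773), 27.25474739074707)
```

View pics/end.png

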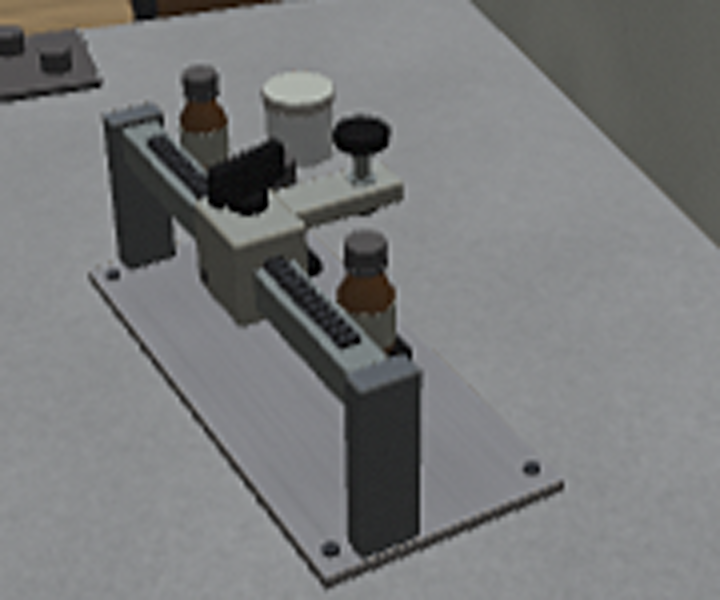

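The final view shows the cap at (366,250) seated with no bare neck. Its top reads 120 mm from the side camera, which read 128 mm before. The plunger is back up, the knob is locked, and the arm is clear.

```bash
python3 -c "
from rig import env
print(env.close_job())"
```

```text
the job is handed in; nothing more can be done
None
```

Job handed in: the high cap now reads 120 mm (home), the carriage is locked in the notch nearest that bottle (plunger about 3.5–4 mm off the cap's centre), the plunger is back up, and the arm is clear.

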